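# Pulse the tasting-sample mill

## Robot

A 6-joint arm with a two-finger parallel gripper is mounted at the origin on the work surface. World frame = base frame: x ahead of the robot, y to its left, z up, the work surface at z = 0. Lengths are in m, angles in rad, forces in N, time in s.
With the tool pointing down it reaches from about 0.3 to 0.775 m from the base axis. Payload 14.6 kg.
Tool frame: the origin (TCP) lies at the very end of the fingers, on their centre line; the grasp point (between the pads) lies 19 mm behind it (manip.tcp_to_grasp is the distance from the TCP to the grasp point, in m); z points along the fingers, y is the line along which they close (so a half turn about z gives the same grasp; the last joint's range is limited). The gripper opens to 85 mm and grips with 20 to 120 N. Pads are 22 mm wide; open, the fingers measure 114 mm over their backs; the gripper's body (76 mm by 85 mm) begins 54 mm behind the grasp point. The pads swing forward as they close: fully open they stand 13 mm farther back than shut.
Start: joints at [-1.174, 0.3, 1.521, -0, 1.321, -0.067], TCP at [0.246, -0.492, 0.231] pointing down, gripper open.
Joint ranges: [-3.03, 3.03], [-0.79, 2.21], [0.23, 2.52], [-1.04, 4.18], [0, 3.07], [-2.55, 2.55]. Speed limits (rad/s): [2.22, 2.22, 2.57, 3.14, 3.14, 3.14].

## Interface

Orientations are given as a 3x3 rotation matrix whose columns are the frame's x, y, z axes.
In Python, from workcell import manip gives the robot as it stands. Calls block until the motion is done:
- manip.movep(position, orientation): joint-space move of the TCP to a pose.
- manip.line_to(position, attitude=None, max_speed=0.15, max_force=None): straight line of the TCP; attitude=None keeps the orientation; max_speed is the mean speed in m/s. With max_force (N) it stops when the force on the tool has changed by that much, and returns True; else False.
- manip.goto_joints(angles): joint-space move.
- manip.command_gripper(opening): finger opening in m; the grip force is fixed at half the most; returns when the fingers have stopped.
- manip.dwell(seconds).
- manip.ik(position, orientation): joint angles nearest the present ones, or None.
- manip.get_obs(): the state.
- manip.grab_frame(name): name is "scene" or "top" or "wrist"; returns (picture, depth): 384x512x3 uint8, red, green, blue; 384x512 float32, m along the optical axis (not along the pixel's ray), 0 where there is no reading.
- manip.calibration(name): a dict with "camera_matrix" (3x3 intrinsics, pixels), "cam_to_world" (4x4, takes a point from camera to world coordinates). Camera axes: x right, y up, looking along -z (the intrinsics and any distortion apply to the point x, -y, -z); pixel columns grow to the right and rows downward; lengths in m; the calibration is good to about 2 mm. A picture is of the moment at which its call begins: read the wrist's pose just before it. calibration takes no time and is no camera call; for the wrist camera it gives the pose at the moment of the call.
A pose or a line that the arm cannot do raises manip.IKError and nothing moves.
- manip.close_job(): hands the job in; it is judged then, once.
The state is a dict: "clock": time; "joint_positions": joint angles; "joint_velocities": joint speeds; "effort": joint torques, N m; "position": TCP position; "ee_rot": TCP orientation; "wrist_force": force on the tool from outside, world axes, zero at the start; "moment": the same for the moment, N m; "width": finger opening in m; "gripper_force": force on a finger pad.
Only numpy, scipy, OpenCV 4.12 (cv2) and the standard library are available. Lean on these libraries where they do the work, as an engineer would, in place of code of your own. Each camera call takes 0.05 s, during which the arm holds its last target. There are 200 camera calls.

## Task

Pick up the mill's loose white lid by its black grip bar, seat it fully in the mill's bayonet mouth with its lugs through the two slots, then twist it clockwise (seen from above), against the spring, until the bar points at the single half-way ribs, and hold it there so that the mill pulses. Never turn it on to where the lock clicks, and leave the carton, the jar and the chocolate bar alone. The program finishes while still gripping the lid at half-way: do not let go.

Things in the scene. Friction and masses are not known exactly. Their poses are not given: they have to be found in the camera images.
- mill: Sample mill fixed to the bench: white round housing 128 mm across at its foot, aluminium collar 102 mm across on top, collar top 129 mm above the bench. Origin: centre of its underside; z up. Black switch panel on its -x side. The mouth's slots lie at its +x and -x. Black ribs outside the collar: a pair at each slot, one 45 degrees clockwise of each (half-way), a wide block at 90 degrees (lock)
- mouth (a point): Centre of the mill's mouth, level with the collar's top; axes as the mill's. The mouth is 62 mm across, with slots 22 mm wide at +x and -x that pass lugs up to 88 mm tip to tip; a flange 8 mm thick covers the rest. Under it, 19 mm below this point, is the floor of the sprung ring on which the lid's underside seats. Either lug may go in either slot
- half_rib (a point): Top of the single half-way rib that is 45 degrees clockwise (from above) of the mill's +x slot, 55 mm from the mouth's axis, level with the collar's top; its twin stands opposite. At half-way the lid's bar lies on the line through both
- lid_bar (a point): Centre of the lid's upright black grip bar (70 mm long, 14 wide, 36 high), 18 mm below the bar's top, 44 mm above the lid's underside. x along bar and lugs, z up. The lid, white plastic, about 0.18 kg, stands upright on the bench at the start. Under the bar is a disc 92 mm across, 6 mm thick. Fully seated, this point is 25 mm above the mouth point. Once turned, the lid can rise only 3 mm
- lid_foot (a point): Centre of the lid's underside, axes as lid_bar. Below the disc a plug 56 mm across and 20 mm high, tapered to 46 mm at its foot, carries two opposite lugs at the foot, along x under the bar's ends: 80 mm tip to tip, 14 mm wide, 8 mm high. Fully seated, this point is 19 mm below the mouth point and the disc 1 mm above the collar
- ring (a joint): Turn of the sprung ring inside the mill that the lid's lugs drive, rad, clockwise from above; 0 at rest, notches under the slots. A spring of 0.15 N m/rad turns it nearly back to 0 if the lid is let go. The lugs have about 0.1 rad of play, so with the bar at the half-way ribs (0.785 rad of lid turn) it reads about 0.69. The lock clicks at 1.15; the stop is at 1.47
- carton: Bystander: closed red carton 80 x 120 x 35 mm; origin at the centre of its underside
- jar: Bystander: jar 64 mm across, 85 mm high; origin at the centre of its underside
- choc_bar: Bystander: wrapped chocolate bar 34 x 86 x 14 mm lying flat; origin at the centre of its underside
There are look-alikes about, which are no part of the job. Leave any red or yellow look-alike of the part that bears lid_bar alone.

How it is judged:
On the way, in this order (a step that is already met when the one before it is completed fails the run):
1. the lid is lifted off the bench (height (world z) of lid_bar above 0.08 m and contact force between the fingers and lid above 1 N), for 0.2 s.
2. the lid is seated in the mill's mouth, its lugs through the slots (z of lid_bar in the frame of mill below 0.1585 m and horizontal distance between lid_bar and mouth below 0.008 m and angle between lid_bar's own z axis and vertical below 0.1 rad), for 0.2 s.
At the end, for the whole second after the job is handed in: The lid sits in the mouth (within 8 mm of its axis, upright within 0.1 rad, no more than 4.5 mm above fully seated), turned clockwise 0.785 +- 0.17 rad from the slots with the sprung ring turned with it (0.45 to 0.95 rad), and the fingers are gripping it; held so through the last second (all of step 2 and z of lid_bar in the frame of mill above 0.15 m and angle between the x axis of lid_bar and the x axis of mill, either way round between 0.615 and 0.955 rad and value of joint ring between 0.45 and 0.95 rad and contact force between the fingers and lid above 1 N); the arm keeps its last pose, push and grip.
It fails at once if the lid was turned on until the lock clicked (value of joint ring above 1.15 rad).
It fails at once if the carton, jar or chocolate bar was disturbed (distance of any of carton, jar, choc_bar from where it was at the start of the episode above 0.02 m).
It also fails if it takes over 45 s, if anything falls off the work surface, if the arm or the gripper's body presses on something with over 40 N, if the wrist force passes 120 N, or if a joint passes its speed limit or range.

## Working session

There is one attempt and no reset: what is moved stays moved. The work goes in short steps, each a Python script; the robot and the scene stay as the last script left them, time stands still between calls to the robot, and variables do not carry over. Pictures are saved under pics/ and viewed, at most 10 in all, crops included, and the job is handed in when it is done.

```bash
mkdir -p pics; ls
python3 - <<'E'
from workcell import manip
import cv2, numpy as np
for n in ("scene","top"):
    p,d=manip.grab_frame(n); cv2.imwrite(f"pics/{n}0.png",p[:,:,::-1]); np.savez(f"pics/{n}0.npz",p=p,d=d)
    c=manip.calibration(n); print(n,c, (d>0).mean())
print(manip.get_obs()["clock"],manip.tcp_to_grasp)
E
```

```text
pics
scene {'camera_matrix': array([[499.80903337,   0.        , 252.97390007],
       [  0.        , 499.80903337, 188.78583549],
       [  0.        ,   0.        ,   1.        ]]), 'cam_to_world': array([[ 0.80416883, -0.3831611 ,  0.45442279,  1.02490454],
       [ 0.59408172,  0.49304984, -0.63558537, -0.63041557],
       [ 0.01947851,  0.78108221,  0.62412432,  0.74716176],
       [ 0.        ,  0.        ,  0.        ,  1.        ]])} 0.99615478515625
top {'camera_matrix': array([[499.58048347,   0.        , 258.31117558],
       [  0.        , 499.58048347, 189.52271308],
       [  0.        ,   0.        ,   1.        ]]), 'cam_to_world': array([[-0.00736923,  0.99732352, -0.07274267,  0.50394638],
       [-0.99993831, -0.007954  , -0.00775247,  0.00785535],
       [-0.00831032,  0.07268105,  0.99732061,  1.00801679],
       [ 0.        ,  0.        ,  0.        ,  1.        ]])} 0.9957071940104166
0.1 0.0187
```

View pics/scene0.png

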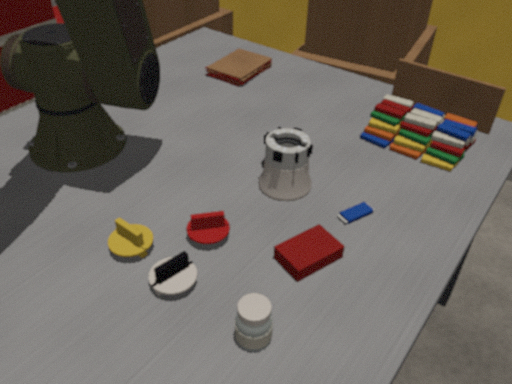

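View pics/top0.png

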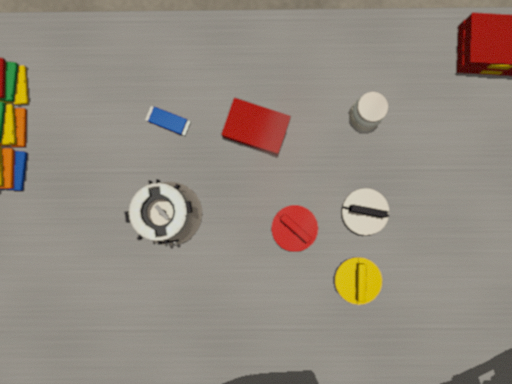

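The top view shows the white lid at about (366,211) with its bar nearly horizontal. The red and yellow look-alikes are at (295,228) and (358,281). The mill is at (160,212), with slots near (155,190) and (165,233) and lock blocks at (127,216) and (189,207). The jar is at (370,108), the carton at (256,127) and the chocolate bar at (167,121).

```bash
cat > h.py <<'E'
from workcell import manip
import cv2, numpy as np
def cloud(p,d,c):
    K=c["camera_matrix"]; v,u=np.mgrid[:d.shape[0],:d.shape[1]]
    P=np.stack([(u-K[0,2])/K[0,0]*d,-(v-K[1,2])/K[1,1]*d,-d],-1)
    T=c["cam_to_world"]; return P@T[:3,:3].T+T[:3,3]
def ray(px,z,c):
    "pixels (n,2) -> points on the plane at height z"
    K=c["camera_matrix"];T=c["cam_to_world"]; px=np.asarray(px,float).reshape(-1,2)
    r=np.stack([(px[:,0]-K[0,2])/K[0,0],-(px[:,1]-K[1,2])/K[1,1],-np.ones(len(px))],-1)@T[:3,:3].T
    return T[:3,3]+r*((z-T[2,3])/r[:,2])[:,None]
def rot(yaw):
    "tool down, tool y (closing line) at yaw+90deg, i.e. tool x along yaw"
    c,s=np.cos(yaw),np.sin(yaw); return np.array([[c,s,0],[s,-c,0],[0,0,-1.]])
def bar(p,d,c,near,r=.06):
    "black grip bar: centre and yaw from dark pixels at bar-top height"
    W=cloud(p,d,c); m=(p.max(-1)<70)&(W[...,2]>.05)&(W[...,2]<.075)&(np.hypot(W[...,0]-near[0],W[...,1]-near[1])<r)
    v,u=np.nonzero(m); q=ray(np.c_[u,v],.062,c)[:,:2]
    (a,s,an)=cv2.minAreaRect((q*1000).astype(np.float32)); b=cv2.PCACompute(q.astype(np.float32),None)[1][0]
    return np.array(a)/1000,s,np.arctan2(b[1],b[0]),m.sum(),np.median(W[m][:,2])
E
python3 - <<'E'
from h import *
f=np.load("pics/top0.npz");p,d=f["p"],f["d"];c=manip.calibration("top")
W=cloud(p,d,c)
n=ray([[366,211]],.06,c)[0];print(n,W[300,100],W[211,366])
print("bar",bar(p,d,c,n))
mm=(W[...,2]>.115)&(W[...,2]<.14)&(np.arange(512)[None]<230)
v,u=np.nonzero(mm&(p.min(-1)>140)); q=ray(np.c_[u,v],.129,c)[:,:2]
print("collar",cv2.minEnclosingCircle((q*1000).astype(np.float32)),np.median(W[v,u,2]))
g=manip.calibration("scene");fs=np.load("pics/scene0.npz");Ws=cloud(fs["p"],fs["d"],g)
print("bar scene",bar(fs["p"],fs["d"],g,n))
mm=(Ws[...,2]>.122)&(Ws[...,2]<.14)&(fs["p"].min(-1)>110);mm[:, :240]=0;mm[:,340:]=0
v,u=np.nonzero(mm);q=ray(np.c_[u,v],.129,g)[:,:2];print("collar sc",cv2.minEnclosingCircle((q*1000).astype(np.float32)))
cr=cv2.resize(p[165:260,110:220],None,fx=5,fy=5,interpolation=cv2.INTER_CUBIC)
cv2.imwrite("pics/crop1.png",cr[:,:,::-1])
E
```

```text
[ 0.53069513 -0.1883726   0.06      ] [ 0.35858012  0.33400191 -0.00201982] [ 0.53070879 -0.18847284  0.05951576]
bar (array([ 0.52972028, -0.19296605]), (70.158935546875, 11.743882179260254), np.float32(1.3830189), np.int64(220), np.float64(0.06199492003324586))
collar ((531.0419311523438, 192.86273193359375), 50.714385986328125) 0.12953806886871294
bar scene (array([ 0.53816663, -0.20261017]), (73.50064086914062, 20.918865203857422), np.float32(1.4172246), np.int64(293), np.float64(0.06112289427497286))
collar sc ((528.3097534179688, 190.89808654785156), 55.944183349609375)
```

View pics/crop1.png

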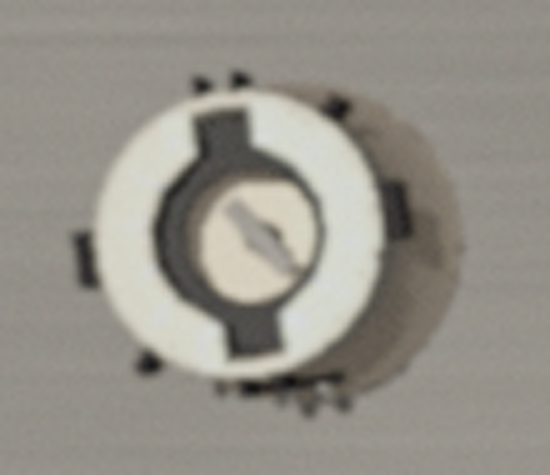

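The crop shows the slots at crop pixels (222,118) and (256,345). The half-way ribs are at (340,105) and (148,362), and the lock blocks at (87,258) and (397,208). So the slot line is turned about +0.15 rad and half-way lies clockwise, towards the upper right. The bar measures 70 x 12 mm at z 0.062 and the collar radius 51 mm, both consistent with the given sizes. Next I check the yaw options and hover above the lid.

Run:
```python
from h import *
c=manip.calibration("top")
def pt(x,y,z=.129): return ray([[110+(x+.5)/5-.5,165+(y+.5)/5-.5]],z,c)[0,:2]
for n,a,b,o in(("slot",(256,345),(222,118),0),("lock",(87,258),(397,208),np.pi/2),("half",(148,362),(340,105),np.pi/4)):
    A,B=pt(*a),pt(*b);print(n,np.arctan2(*(B-A)[::-1])+o,(A+B)/2,np.linalg.norm(B-A))
L=np.array([.5297,-.193]);M=np.array([.531,.1929]);ym=.15
for k in (0,np.pi):
  for yl in(1.383,):
    for pos,y in((L,yl),(M,ym),(M,ym-.785)):
      q=manip.ik(np.r_[pos,.15],rot(y+k)); print(k,y,None if q is None else np.round(q,2))
      q=manip.ik(np.r_[pos,.15],rot(y+k-np.pi)); print(' alt',k,y,None if q is None else np.round(q,2))
q=manip.ik(np.r_[L,.2],rot(1.383))
```

```text
slot 0.15596854551001957 [0.53185323 0.19276424] 0.08102703024577175
lock 0.1523279747806161 [0.53118405 0.19166886] 0.1105556776850304
half 0.14464336750372897 [0.53115486 0.19085848] 0.11225732513820494
0 1.383 [-0.41  0.41  1.57 -0.    1.16 -0.23]
 alt 0 1.383 None
0 0.15 [ 0.28  0.41  1.57 -0.    1.16  1.7 ]
 alt 0 0.15 [ 0.28  0.41  1.57 -0.    1.16 -1.44]
0 -0.635 [ 0.28  0.41  1.57 -0.    1.16  2.49]
 alt 0 -0.635 [ 0.28  0.41  1.57 -0.    1.16 -0.65]
3.141592653589793 1.383 None
 alt 3.141592653589793 1.383 [-0.41  0.41  1.57 -0.    1.16 -0.23]
3.141592653589793 0.15 [ 0.28  0.41  1.57 -0.    1.16 -1.44]
 alt 3.141592653589793 0.15 [ 0.28  0.41  1.57 -0.    1.16  1.7 ]
3.141592653589793 -0.635 [ 0.28  0.41  1.57 -0.    1.16 -0.65]
 alt 3.141592653589793 -0.635 [ 0.28  0.41  1.57 -0.    1.16  2.49]
```

Run:
```python
from h import *
L=np.array([.5297,-.193])
manip.command_gripper(.06)
manip.movep(np.r_[L,.20],rot(1.383))
manip.dwell(.2)
c=manip.calibration("wrist");p,d=manip.grab_frame("wrist")
print(bar(p,d,c,L)); print(c["cam_to_world"][:3,3],manip.get_obs()["clock"])
c2=manip.calibration("top")
cv2.imwrite("pics/w1.png",p[:,:,::-1])
```

```text
(array([ 0.53129596, -0.19413353]), (68.8136978149414, 12.790943145751953), np.float32(1.3728563), np.int64(857), np.float64(0.06227030993631438))
[ 0.54182296 -0.1251189   0.34299572] 2.25
```

View pics/w1.png

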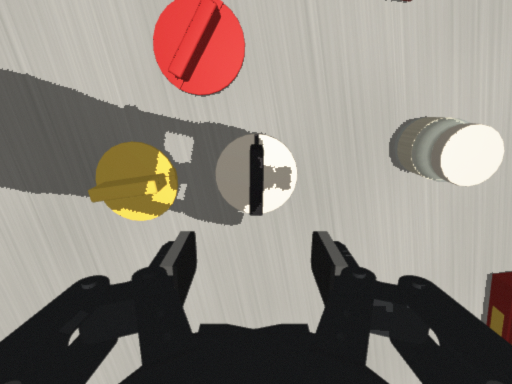

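The wrist view shows the bar at (256,178), centred and aligned with the fingers, with the look-alikes well clear. The wrist and top measurements agree to 2 mm, so I grasp and lift.

Run:
```python
from h import *
L=np.array([.5308,-.1938]);R=rot(1.375)
manip.line_to(np.r_[L,.10],R)
hit=manip.line_to(np.r_[L,.030],R,max_speed=.06,max_force=8)
print("hit",hit,manip.get_obs()["position"])
manip.command_gripper(0.0)
o=manip.get_obs();print(o["width"],o["gripper_force"],o["wrist_force"])
manip.line_to(np.r_[L,.22],R,max_speed=.1); manip.dwell(.3)
o=manip.get_obs();print(o["width"],o["gripper_force"],o["wrist_force"],o["position"],o["clock"])
M=np.array([.5312,.1918])
manip.movep(np.r_[M[0]-.0,-.02,.25],rot(.15+np.pi+.6))
manip.movep(np.r_[M,.25],rot(.15+np.pi)); manip.dwell(.3)
o=manip.get_obs();print(o["position"],o["joint_positions"],o["gripper_force"],o["clock"])
for n in("top","wrist","scene"):
    c=manip.calibration(n);p,d=manip.grab_frame(n);np.savez(f"pics/{n}2.npz",p=p,d=d,K=c["camera_matrix"],T=c["cam_to_world"])
    cv2.imwrite(f"pics/{n}2.png",p[:,:,::-1])
```

```text
hit False [ 0.53101111 -0.19388473  0.03039431]
0.013410505853145765 59.71051812171936 [0.45479322 0.58717248 1.73348213]
0.013170254479142345 59.52636659145355 [ 0.08319395  0.16807174 -0.49794399] [ 0.53079343 -0.19380044  0.21991657] 7.2167
[0.53139875 0.19113881 0.25007667] [ 2.80438085e-01  3.19139640e-01  1.45192248e+00 -2.89020853e-05
  1.37041016e+00 -1.43960717e+00] 59.360750913619995 10.3583
```

View pics/wrist2.png

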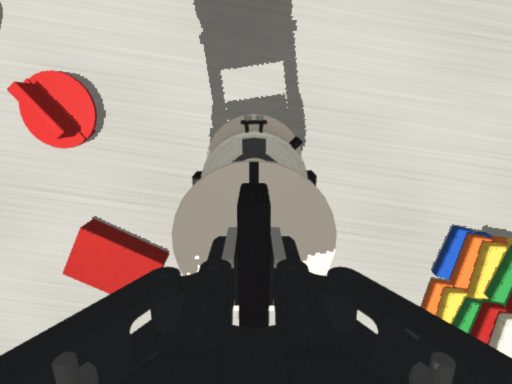

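View pics/scene2.png

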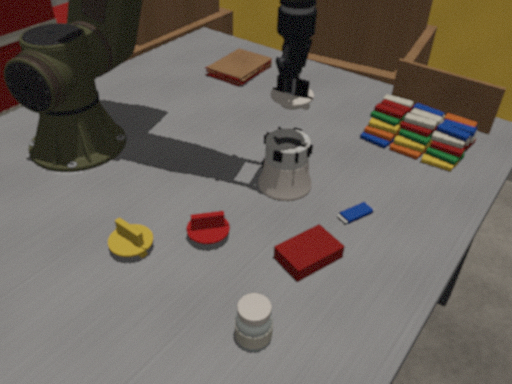

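In the wrist view the lid's bar and pointer are on column 254. The slot's rib pair (254,122) and the lock blocks (198,177) and (311,177) are centred there too. The scene view shows the lid held upright above the mill. I still check the offset along the bar from the rims of the disc and the collar.

Run:
```python
from h import *
from scipy.optimize import least_squares
f=np.load("pics/wrist2.npz");p,d=f["p"],f["d"];c=dict(camera_matrix=f["K"],cam_to_world=f["T"])
W=cloud(p,d,c)
def rim(z0,z1,z,R,lo,hi):
    # far rim (low rows): first pixel of each column in the height band
    m=(W[...,2]>z0)&(W[...,2]<z1); px=[]
    for u in range(lo,hi):
        v=np.nonzero(m[:225,u])[0]
        if len(v): px.append((u,v[0]-.5))
    q=ray(px,z,c)[:,:2]
    r=least_squares(lambda x:np.hypot(*(q-x).T)-R,[.531,.191],loss="soft_l1",f_scale=.001)
    print(len(px),r.x,"rms",np.sqrt(np.mean((np.hypot(*(q-r.x).T)-R)**2)))
m=(W[...,2]>.12)&(W[...,2]<.135);print("med collar z",np.median(W[m][:,2]))
m=(W[...,2]>.23)&(W[...,2]<.255)&(p.min(-1)>90);print("med disc z",np.median(W[m][:,2]))
rim(.235,.256,.246,.046,185,325)
rim(.121,.136,.129,.051,212,290)
f=np.load("pics/top2.npz");p=f["p"];d=f["d"];c=dict(camera_matrix=f["K"],cam_to_world=f["T"]);W=cloud(p,d,c)
```

```text
med collar z 0.12922029565210474
med disc z 0.2462160451968274
140 [0.53210874 0.19210944] rms 0.00026525231913391455
78 [0.53023417 0.19252423] rms 0.002312846314385954
```

Both are within 2 mm, against a clearance of at least 3 mm, so I descend with a force guard.

Run:
```python
from h import *
M=np.array([.5304,.1913]);R=rot(.15+np.pi)
manip.line_to(np.r_[M,.175],R,max_speed=.06); manip.dwell(.2)
hit=manip.line_to(np.r_[M,.139],R,max_speed=.02,max_force=12)
o=manip.get_obs();print(hit,o["position"],o["wrist_force"],o["moment"],o["gripper_force"],o["width"],o["clock"])
c=manip.calibration("wrist");p,d=manip.grab_frame("wrist");cv2.imwrite("pics/wrist3.png",p[:,:,::-1])
W=cloud(p,d,c);m=(p.min(-1)>90)&(np.hypot(W[...,0]-M[0],W[...,1]-M[1])<.044)&(W[...,2]>.125)&(W[...,2]<.17)
print("disc z",np.percentile(W[m][:,2],[10,50,90]))
```

```text
True [0.53039495 0.1913283  0.14004311] [-1.91412438 -0.70853302  5.38609018] [-0.07508757  0.16624898 -0.04746271] 60.5053174495697 0.01303696488874945 13.825
disc z [0.13545926 0.13626463 0.13718175]
```

View pics/wrist3.png

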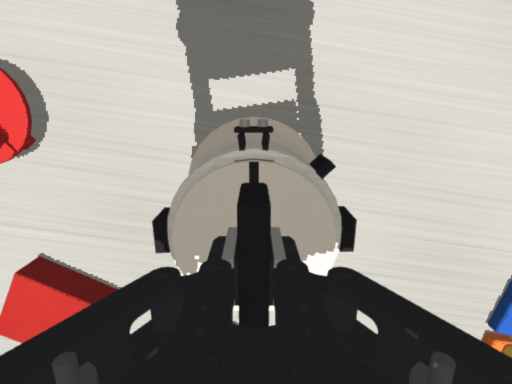

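The wrist view shows the lid down in the mouth. The pointer at (254,170) is centred between the slot ribs at (242,135) and (266,135), and the half-way rib is at (322,166). The disc top is at 0.1363 m, where 0.136 m means fully seated. I now twist clockwise in steps.

Run:
```python
from h import *
manip.dwell(.4)
P=np.array([.5304,.1913,.1402])
for a in np.linspace(0,.785,9)[1:]:
    manip.goto_joints(manip.ik(P,rot(.15+np.pi-a)))
    o=manip.get_obs();print(round(a,2),o["position"].round(4),o["wrist_force"].round(1),o["moment"].round(2),round(float(o["gripper_force"])),round(o["clock"],1))
    if np.abs(o["wrist_force"]).max()>30: print("STOP");break
manip.dwell(.3)
c=manip.calibration("wrist");p,d=manip.grab_frame("wrist");cv2.imwrite("pics/wrist4.png",p[:,:,::-1])
W=cloud(p,d,c);m=(p.min(-1)>90)&(np.hypot(W[...,0]-P[0],W[...,1]-P[1])<.044)&(W[...,2]>.125)&(W[...,2]<.17)
print("disc z",np.percentile(W[m][:,2],[10,50,90]))
```

```text
0.1 [0.5304 0.1913 0.1402] [ 0.8 -0.6 -1.3] [-0.02  0.01  0.03] 59 14.5
0.2 [0.5304 0.1913 0.1401] [ 0.4  0.3 -1.7] [0.03 0.01 0.06] 59 14.8
0.29 [0.5303 0.1913 0.1402] [ 0.1  1.7 -1.8] [ 0.18  0.04 -0.  ] 59 15.0
0.39 [0.5304 0.1913 0.1401] [-1.   0.6 -0.6] [0.26 0.07 0.11] 59 15.3
0.49 [0.5304 0.1913 0.1402] [-0.1  1.4 -1.2] [0.35 0.09 0.13] 59 15.5
0.59 [0.5304 0.1913 0.1402] [-0.5  2.3 -0.6] [0.46 0.07 0.01] 59 15.8
0.69 [0.5304 0.1913 0.1402] [-0.3  2.9 -1.7] [0.58 0.03 0.03] 59 16.0
0.78 [0.5304 0.1913 0.1403] [-1.1  3.4 -0.6] [ 0.63 -0.05  0.12] 59 16.3
disc z [0.13568812 0.13648476 0.13740687]
```

View pics/wrist4.png

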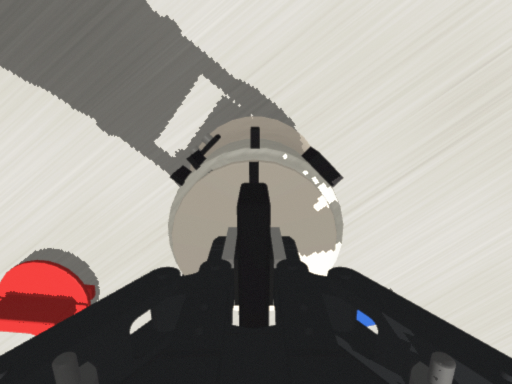

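The wrist view shows the pointer and bar (254,170) exactly on the single half-way rib (254,137). The lock block is still off at (322,165). The lid is seated (disc at 0.1365 m) and gripped at 59 N, so I hand in.

```bash
python3 -c "
from workcell import manip
manip.dwell(.5); print(manip.close_job())"
```

```text
the job is handed in; nothing more can be done
None
```

The lid is seated in the mill, turned clockwise to the half-way ribs and still gripped at about 59 N; the job was handed in at about 17 s of the 45 s, but no verdict came back and I had no direct reading of the ring joint.

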